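Bolt the reagent lock box

ROBOT

A 7-joint arm with a two-finger parallel gripper is mounted at the origin on the work surface. World frame = base frame: x ahead of the robot, y to its left, z up, the work surface at z = 0. Lengths are in m, angles in rad, forces in N, time in s.
With the tool pointing down it reaches from about 0.425 to 0.925 m from the base axis. Payload 6.8 kg.
Tool frame: the origin (TCP) lies at the very end of the fingers, on their centre line; the grasp point (between the pads) lies bot.grip_depth behind it (bot.grip_depth is the distance from the TCP to the grasp point, in m); z points along the fingers, y is the line along which they close (so a half turn about z gives the same grasp; the last joint's range is limited). The gripper opens to 85 mm and grips with 20 to 120 N. Pads are 22 mm wide; open, the fingers measure 114 mm over their backs; the gripper's body (76 mm by 85 mm) begins 54 mm behind the grasp point. The pads swing forward as they close: fully open they stand 13 mm farther back than shut.
Start: joints at [1.152, 0.477, 0.022, 1.555, -0.011, 1.109, -0.083], TCP at [0.206, -0.643, 0.231] pointing down, gripper open.
Joint ranges: [-2.96, 2.96], [-0.34, 2.1], [-1.41, 1.46], [0.24, 2.44], [-1.37, 4.51], [0.17, 1.92], [-2.96, 2.96]. Speed limits (rad/s): [2.39, 2.39, 3.14, 3.14, 3.14, 3.14, 3.14].

INTERFACE

Orientations are given as a unit quaternion [w, x, y, z].
In Python, from station import bot gives the robot as it stands.
- The arm moves only by the tool send_rows, never from a script. Its arguments are lists of equal length, an entry for each row: "slide": the shift along the tool's x, y, z in mm, a list of three; "roll": the turn about the tool's z in degrees; "claw": the opening, from 0 (shut) to 1 (fully open). A call has exactly 8 rows; each row is the pose to reach, as a shift and turn from the pose commanded when the call began, along the tool's axes at that moment; what a row does not reach only later rows make up. A row lasts 1/12 s, in which the tool goes at most 41.7 mm and 7.16 degrees, less where a joint would pass 70% of its speed; a pose out of reach is approached as far as the arm can. A call with a gripper value outside its range is refused whole. The fingers move at their own pace and stop on an object; "force" is the grip in N (left out, the last holds). Time passes only in rows, so rows that repeat a pose let the fingers close, or fill a call up. It gives the time, the measured TCP pose, the force, the opening and the grip force at its end, in the units of the state.
- bot.get_obs(): the state, without advancing time (a new reading comes with each control period).
- bot.read_camera(name): name is "side" or "top"; returns the picture (384x512x3 uint8, red, green, blue); there is no depth.
- bot.camera_model(name): a dict with "camera_matrix" (3x3 intrinsics, pixels), "camera_from_world" (4x4, takes a point from world to camera coordinates). Camera axes: x right, y down, z forward; pixel columns grow to the right and rows downward; lengths in m; the calibration is good to about 2 mm. A picture is of the moment at which its call begins. camera_model takes no time and is no camera call.
- bot.hand_in(): hands the job in; it is judged then, once.
The state is a dict: "t": time; "q": joint angles; "joint_vel": joint speeds; "joint_torque": joint torques, N m; "eef_pos": TCP position; "tool_rot": TCP orientation; "contact_force": force on the tool from outside, world axes, zero at the start; "torque": the same for the moment, N m; "gripper_width": opening from 0.0 (shut) to 1.0 (fully open); "grasp_force": force on a finger pad.
Only numpy, scipy, OpenCV 4.12 (cv2) and the standard library are available. Lean on these libraries where they do the work, as an engineer would, in place of code of your own. Each camera call takes 0.05 s, during which the arm holds its last target. There are 200 camera calls.

TASK

Lock up the grey reagent box: shut its blue lid fully, then lift the bolt's red-knobbed pull out of its notch, shoot the bolt through the lid's eye until it is fully home in the keeper, and swing the pull down flat into the notch there so that it cannot slide back. Let go of it at the end, and do not disturb the bottles and other things on the bench.

Things in the scene. Friction and masses are not known exactly. Their poses are not given: they have to be found in the camera images.
- lockbox: Grey steel reagent lock box, fixed to the bench, 200 (x) by 300 (y) by 92 mm high; origin at the centre of its underside, z up, front towards -x; its +y is the way the bolt is shot. A ledge along the front (x -144 to -100 mm, top at z 74) carries the bolt (axis along y at x -118, z 92). Guides round it at y -90 and 0 reach up to z 104, the brass keeper near y 70 to z 111.
- start_notch (a point): fixed to the box: in the middle, at rail-top height, of the notch where the bolt's pull lies when drawn back. The rail stands on the ledge's front edge, 6 mm thick (box x -142 to -136), top at z 98; only in its notches can the pull lie down. The other notch (14 mm wide) and the closed keeper are one brass strip, screwed on anywhere in a range of 16 mm along y: it differs each time.
- lid (a joint): Blue lid, 202 by 304 by 12 mm, hinged along the box's far (+x) top edge; rad, 0 = shut, grows as it opens, at most 1.2. The stiff hinge leaves it where it is put; a few N push it down. Shut, its top is at box z 104. A steel eye (box y 22 to 32) hangs from its front edge over the ledge (bracket top z 110 when shut): the bolt passes through it, only with the lid shut.
- lid_edge (a point): point on top of the lid, at its middle along y, 12 mm in from its front edge and 190 mm from the hinge line; its x axis points from here to the hinge, z out of the lid's top
- bolt (a joint): travel of the steel bolt (12 mm round rod) along the box's +y, in m: 0 = drawn fully back. Its tip enters the lid's eye at 0.007; it strikes the closed end of the keeper, fully home, somewhere between 0.040 and 0.056, and the home notch is then in line with the pull (3 mm to spare each way). Sliding takes 2 to 3 N.
- bolt_tip (a point): the bolt's free end, on its axis; its y axis points along the bolt (the way it is shot)
- handle (a joint): swing of the bolt's pull about the bolt's axis, in rad: 0 = lying level towards the box's -x (down in a notch), grows as the knob is raised, at most 1.4. Over the rail it cannot go below about 0.4; raised above 0.5 it slides freely over the rail. It stays where it is left.
- knob (a point): centre of the red ball knob, 19 mm across, at the end of the pull, 48 mm from the bolt's axis (the pull's steel arm is 8 mm thick). With the pull down it hangs free in front of the ledge, 92 mm above the bench. Its y axis is parallel to the bolt; its x axis points from the knob to the bolt's axis
- wash_bottle: bystander, loose: squeeze wash bottle, white, 68 mm across and 190 mm high with a red cap and bent spout; origin at the centre of its underside
- amber_bottle: bystander, loose: amber glass reagent bottle, 64 mm across, 130 mm high, black cap; origin at the centre of its underside
- white_jar: bystander, loose: white plastic jar, 70 mm across, 110 mm high, black lid; origin at the centre of its underside
- green_bottle: bystander, loose: small green bottle, 44 mm across, 100 mm high, white cap; origin at the centre of its underside
- beaker: bystander, loose: empty glass beaker, 80 mm across, 90 mm high; origin at the centre of its underside
- film_roll: bystander, loose: roll of sealing film standing on its end face, 90 mm across, 50 mm high; origin at the centre of its underside
- vial: bystander, loose: little amber vial, 24 mm across, 45 mm high, white cap; origin at the centre of its underside

How it is judged:
By the outcome, as a careful person would: the job done as asked, in the order asked, and still so for the second after the job is handed in, with the robot touching nothing.
It also fails if it takes over 51 s, if anything falls off the work surface, if the arm or the gripper's body presses on something with over 40 N, if the wrist force passes 120 N, or if a joint passes its speed limit or range.

## Working session

There is one attempt and no reset: what is moved stays moved. The work goes in short steps, Python scripts to look and compute and a tool call to move; the robot and the scene stay as the last step left them, time stands still between calls to the robot, and variables do not carry over. Pictures are saved under pics/ and viewed, at most 10 in all, crops included, and the job is handed in when it is done.

Besides the shell and the picture viewer there is one more tool, called after "Call:" as name([rows], argument=value, ...), one row to a line, values as JSON. send_rows: Moves the arm, as the interface text tells. Its arguments: {"type":"object","properties":{"slide":{"type":"array","items":{"type":"array","items":{"type":"number"}}},"roll":{"type":"array","items":{"type":"number"}},"claw":{"type":"array","items":{"type":"number"}},"force":{"type":"number"}},"required":["slide","roll","claw"]}

```bash
mkdir -p pics; ls; python3 - <<'E'
from station import bot
import cv2,numpy as np
o=bot.get_obs();print({k:np.round(v,3) for k,v in o.items()},bot.grip_depth)
ims=[]
for n in("side","top"):
    im=bot.read_camera(n);cv2.imwrite(f"pics/{n}0.png",im[:,:,::-1]);ims.append(im)
    m=bot.camera_model(n);print(np.round(m["camera_matrix"],1).tolist(),np.round(m["camera_from_world"],4).tolist())
E
```

```text
pics
{'t': np.float64(0.0), 'q': array([ 1.152,  0.478,  0.022,  1.556, -0.011,  1.109, -0.083]), 'joint_vel': array([ 0.001, -0.001,  0.001,  0.001, -0.001, -0.   ,  0.   ]), 'joint_torque': array([ 0.0000e+00, -5.9645e+01,  1.6070e+00, -2.8120e+01,  1.2000e-02,
        9.0000e-03, -0.0000e+00]), 'eef_pos': array([ 0.206, -0.642,  0.23 ]), 'tool_rot': array([-0.001,  0.988,  0.155, -0.   ]), 'contact_force': array([-0.277,  0.601,  0.756]), 'torque': array([0.001, 0.008, 0.005]), 'grasp_force': np.float64(0.0), 'gripper_width': np.float64(1.003)} 0.0187
[[497.6, 0.0, 257.4], [0.0, 497.6, 201.4], [0.0, 0.0, 1.0]] [[-0.6988, -0.7153, 0.0036, 0.4177], [-0.5213, 0.5058, -0.6874, 0.3607], [0.4899, -0.4822, -0.7263, 1.2144], [0.0, 0.0, 0.0, 1.0]]
[[367.2, 0.0, 251.0], [0.0, 367.2, 194.4], [0.0, 0.0, 1.0]] [[-0.0024, -1.0, 0.0058, -0.0074], [-0.9808, 0.0012, -0.1951, 0.6278], [0.1951, -0.0062, -0.9808, 1.196], [0.0, 0.0, 0.0, 1.0]]
```

View pics/side0.png

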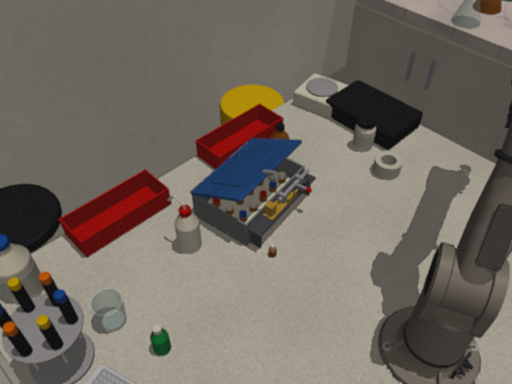

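View pics/top0.png

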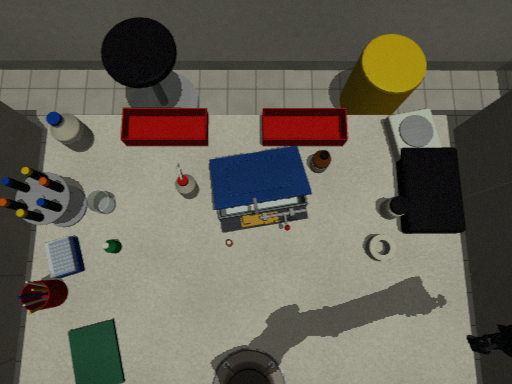

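The side view shows the box at about (255,190), with the lid half open and the red knob at (308,189). The top view shows the box at about (260,190) and the knob at (287,227), with the arm off to the right. Next I'll zoom in and triangulate.

```bash
cat > h.py <<'E'
import cv2,numpy as np
from station import bot
M={n:bot.camera_model(n) for n in("side","top")}
def ray(n,p):
    K=M[n]["camera_matrix"];T=np.array(M[n]["camera_from_world"]);R=T[:3,:3]
    return -R.T@T[:3,3], R.T@np.linalg.inv(K)@np.array([p[0],p[1],1.])
def onz(n,p,z):
    c,d=ray(n,p);return c+d*(z-c[2])/d[2]
def tri(ps,pt):
    c1,d1=ray("side",ps);c2,d2=ray("top",pt)
    s=np.linalg.lstsq(np.c_[d1,-d2],c2-c1,rcond=None)[0]
    a,b=c1+d1*s[0],c2+d2*s[1];return (a+b)/2,np.linalg.norm(a-b)
def proj(n,P):
    T=np.array(M[n]["camera_from_world"]);c=T[:3,:3]@P+T[:3,3];u=M[n]["camera_matrix"]@c;return u[:2]/u[2]
def red(im,box):
    x0,y0,x1,y1=box;h=cv2.cvtColor(im,cv2.COLOR_RGB2HSV)[y0:y1,x0:x1]
    m=(((h[...,0]<8)|(h[...,0]>172))&(h[...,1]>130)&(h[...,2]>60)).astype(np.uint8)
    n,l,s,c=cv2.connectedComponentsWithStats(m);return [(np.round(c[i]+[x0,y0],1).tolist(),int(s[i,4])) for i in range(1,n)]
E
python3 - <<'E'
from h import *
s=cv2.imread("pics/side0.png");t=cv2.imread("pics/top0.png")
a=cv2.resize(s[130:250,185:325],None,fx=4,fy=4,interpolation=cv2.INTER_CUBIC)
b=cv2.resize(t[140:240,200:320],None,fx=6,fy=6,interpolation=cv2.INTER_CUBIC)
cv2.imwrite("pics/cs.png",a);cv2.imwrite("pics/ct.png",b)
print(red(s[:,:,::-1].copy(),(290,170,325,210)),red(t[:,:,::-1].copy(),(275,215,300,240)))
E
```

```text
[([308.1, 189.2], 26)] [([287.0, 227.0], 21)]
```

View pics/cs.png

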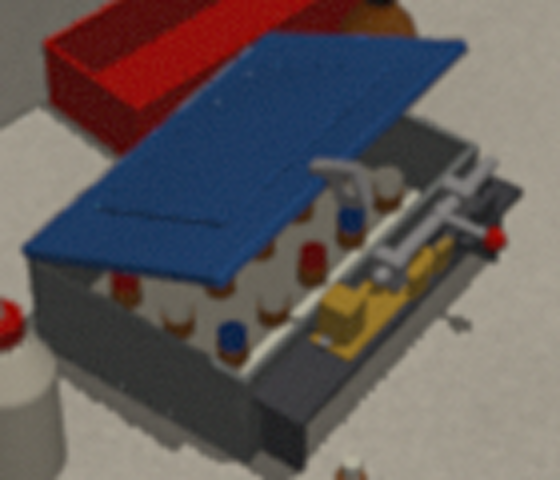

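View pics/ct.png

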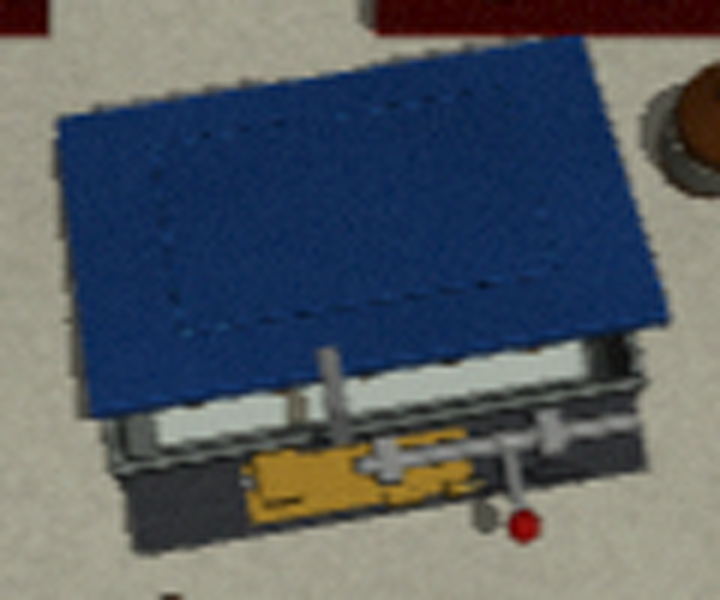

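The side crop shows the ledge's front top corners at about (260,234) and (315,178), and the lid's front corners at (242,200) and (301,141). The top crop shows the ledge corners at about (223,231.5) and (307.5,218), with the pull lying in its notch.

```bash
python3 - <<'E'
from h import *
r=lambda v:np.round(np.asarray(v)*1000,1).tolist()
k,e=tri((308.1,189.2),(287,227));print("knob",r(k),r(e))
A=onz("top",(223,231.5),.074);B=onz("top",(307.3,218),.074);print(r(A),r(B),r(np.linalg.norm(A-B)))
A2,e1=tri((185+302/4-.4,130+418/4-.4),(223,231.5));B2,e2=tri((185+520/4-.4,130+190/4-.4),(307.3,218));print(r(A2),r(e1),r(B2),r(e2))
print("side",r(onz("side",(260.1,234.1),.074)),r(onz("side",(314.6,177.1),.074)))
# lid corners: crop coordinates -> px
f=lambda x,y:(200+x/6-.4,140+y/6-.4); g=lambda x,y:(185+x/4-.4,130+y/4-.4)
for n,a,b in(("frontL",g(228,280),f(95,415)),("frontR",None,f(668,320)),("backL",g(28,250),None)):
    if a and b: print(n,r(tri(a,b)[0]),r(tri(a,b)[1]))
for a,b,n in((g(228,280),f(668,320),'frontR?'),(g(28,250),f(95,415),'frontL?'),(g(465,45),f(668,320),'fR')): print(n,[r(v) for v in tri(a,b)])
d=(A-B)[:2];yaw=np.arctan2(-d[0],d[1]);print("yaw",np.degrees(yaw))
E
```

```text
knob [513.0, -125.5, 95.0] 1.9
[499.9, 85.0, 74.0] [544.7, -197.0, 74.0] 285.5
[500.0, 85.0, 77.7] 1.0 [546.0, -195.9, 74.2] 3.4
side [502.6, 83.1, 74.0] [547.5, -195.1, 74.0]
frontL [557.8, 100.4, 182.9] 3.3
frontR? [[739.6, -186.4, -162.2], 180.8]
frontL? [[602.1, 146.3, 199.6], 128.2]
fR [[609.8, -192.7, 181.0], 2.9]
yaw 9.015242241568501
```

The knob (z 95), ledge (z 74–78) and lid front (z about 182) all match the given sizes. The box centre is about (664,-33) mm with a yaw of about 9°, and the lid is open about 0.42 rad. I'll start moving.

Call:
send_rows([
  [540, -420, 0],
  [540, -420, 0],
  [540, -420, 0],
  [540, -420, 0],
  [540, -420, 0],
  [540, -420, 0],
  [540, -420, 0],
  [540, -420, 0],
], roll=[1, 2, 3, 4, 5, 6, 8, 9], claw=[0, 0, 0, 0, 0, 0, 0, 0], force=40)

```text
t: 0.77
eef_pos: [0.3949, -0.3654, 0.2311]
tool_rot: [-0.0, 0.997, 0.076, -0.0]
contact_force: [0.8, -0.1, 0.2]
gripper_width: -0.003
grasp_force: 0.0
```

Call:
send_rows([
  [238, -255, 0],
  [238, -255, 0],
  [238, -255, 0],
  [238, -255, 0],
  [238, -255, 0],
  [238, -255, 0],
  [238, -255, 0],
  [238, -255, 0],
], roll=[0, 0, 0, 0, 0, 0, 0, 0], claw=[0, 0, 0, 0, 0, 0, 0, 0])

```text
t: 1.43
eef_pos: [0.5823, -0.09, 0.2311]
tool_rot: [0.0, 0.997, 0.077, -0.0]
contact_force: [0.8, -1.1, -0.7]
gripper_width: 0.001
grasp_force: 0.0
```

Call:
send_rows([
  [0, 0, 0],
  [0, 0, 15],
  [0, 0, 30],
  [0, 0, 45],
  [0, 0, 55],
  [0, 0, 65],
  [0, 0, 70],
  [0, 0, 75],
], roll=[0, 0, 0, 0, 0, 0, 0, 0], claw=[0, 0, 0, 0, 0, 0, 0, 0])

```text
t: 2.1
eef_pos: [0.5715, -0.0934, 0.1529]
tool_rot: [-0.0, 0.997, 0.076, -0.011]
contact_force: [-27.4, -1.1, 11.1]
gripper_width: -0.002
grasp_force: 14.8
```

The tip came down on the lid's front edge instead of its top. I'll back off, go up and shift inward.

Call:
send_rows([
  [-15, 0, 0],
  [-15, 0, -20],
  [-15, 0, -40],
  [-15, 0, -65],
  [-10, 0, -75],
  [10, 0, -75],
  [20, 0, -75],
  [20, 0, -75],
], roll=[0, 0, 0, 0, 0, 0, 0, 0], claw=[0, 0, 0, 0, 0, 0, 0, 0])

```text
t: 2.77
eef_pos: [0.6032, -0.0879, 0.2306]
tool_rot: [-0.0, 0.997, 0.077, 0.0]
contact_force: [-0.0, 0.3, -0.6]
gripper_width: -0.001
grasp_force: 0.0
```

```bash
python3 - <<'E'
from h import *
o=bot.get_obs();print(o["eef_pos"],o["tool_rot"],o["contact_force"])
s=bot.read_camera("side")[:,:,::-1];t=bot.read_camera("top")[:,:,::-1]
a=cv2.resize(s[110:250,185:325],(400,400),interpolation=cv2.INTER_CUBIC)
b=cv2.resize(t[140:240,200:300],(400,400),interpolation=cv2.INTER_CUBIC)
cv2.imwrite("pics/p1.png",np.hstack([a,b]))
E
```

```text
[ 0.60316376 -0.08785201  0.23064825] [-3.66646153e-04  9.97003038e-01  7.73611064e-02  2.59684177e-04] [-0.02396427  0.30520177 -0.55488622]
```

View pics/p1.png

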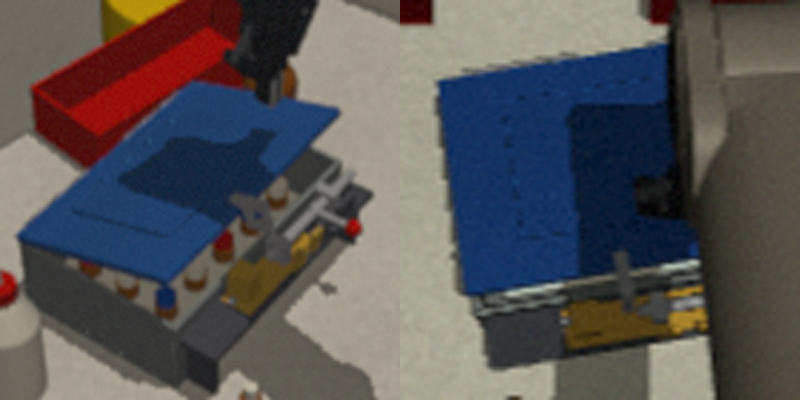

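The tool is now above the lid about 30 mm inside its front edge, and the lid is a bit lower than before. I'll press straight down.

Call:
send_rows([
  [0, 0, 25],
  [0, 0, 50],
  [0, 0, 65],
  [0, 0, 75],
  [0, 0, 85],
  [0, 0, 95],
  [0, 0, 103],
  [0, 0, 110],
], roll=[0, 0, 0, 0, 0, 0, 0, 0], claw=[0, 0, 0, 0, 0, 0, 0, 0])

```text
t: 3.53
eef_pos: [0.6016, -0.0888, 0.1209]
tool_rot: [0.0, 0.997, 0.077, 0.0]
contact_force: [-1.5, -0.5, 1.3]
gripper_width: -0.003
grasp_force: 0.9
```

Call:
send_rows([
  [0, 0, 3],
  [0, 0, 6],
  [0, 0, 9],
  [0, 0, 12],
  [0, 0, 15],
  [0, 0, 17],
  [0, 0, 18],
  [0, 0, 18],
], roll=[0, 0, 0, 0, 0, 0, 0, 0], claw=[0, 0, 0, 0, 0, 0, 0, 0])

```text
t: 4.2
eef_pos: [0.6016, -0.0887, 0.1041]
tool_rot: [0.0, 0.997, 0.077, 0.0]
contact_force: [-4.0, 0.3, 6.9]
gripper_width: 0.001
grasp_force: 3.9
```

Call:
send_rows([
  [0, 0, 1],
  [0, 0, 1],
  [0, 0, 2],
  [0, 0, 2],
  [0, 0, 3],
  [0, 0, 3],
  [0, 0, 3],
  [0, 0, 3],
], roll=[0, 0, 0, 0, 0, 0, 0, 0], claw=[0, 0, 0, 0, 0, 0, 0, 0])

```text
t: 4.87
eef_pos: [0.6017, -0.0888, 0.1038]
tool_rot: [0.0, 0.997, 0.077, 0.0]
contact_force: [-12.1, 0.5, 28.4]
gripper_width: -0.003
grasp_force: 14.4
```

The lid is shut: it hit a firm stop at z 103.8 mm, and its top should be at 104. Next I'll go to above the knob.

Call:
send_rows([
  [0, 0, -20],
  [0, 0, -50],
  [-20, 5, -80],
  [-45, 10, -80],
  [-70, 17, -80],
  [-94, 23, -80],
  [-94, 23, -80],
  [-94, 23, -80],
], roll=[0, 0, 0, 0, 0, 0, 0, 0], claw=[0, 0, 0, 0.3, 0.55, 0.55, 0.55, 0.55])

```text
t: 5.53
eef_pos: [0.5116, -0.1265, 0.1805]
tool_rot: [0.0, 0.997, 0.076, 0.0]
contact_force: [0.3, 0.1, 0.4]
gripper_width: 0.548
grasp_force: 0.0
```

```bash
python3 - <<'E'
from h import *
o=bot.get_obs();print(o["eef_pos"],o["gripper_width"],o["contact_force"])
s=bot.read_camera("side")
print(red(s,(285,165,330,215)))
for p in red(s,(285,165,330,215)): print(onz("side",p[0],.092))
a=cv2.resize(s[120:240,200:340,::-1],None,fx=4,fy=4,interpolation=cv2.INTER_CUBIC)
cv2.imwrite("pics/p2.png",a)
E
```

```text
[ 0.51161506 -0.1265399   0.18052746] 0.5475401520430263 [0.34297478 0.06053233 0.36228878]
[([308.0, 189.0], 28)]
[ 0.51637711 -0.12774251  0.092     ]
```

View pics/p2.png

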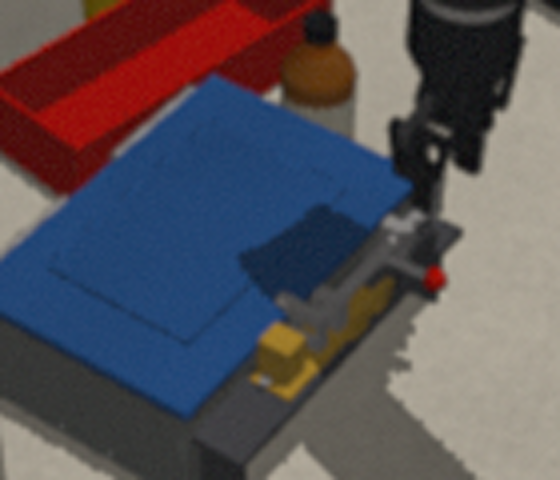

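The lid is flat shut and the knob is untouched at pixel (308,189), between the open fingers in plan. I'll descend and grip.

Call:
send_rows([
  [2, 0, 25],
  [2, 0, 50],
  [2, 0, 70],
  [2, 0, 85],
  [2, 0, 95],
  [2, 0, 102],
  [2, 0, 106],
  [2, 0, 106],
], roll=[0, 0, 0, 0, 0, 0, 0, 0], claw=[0.55, 0.55, 0.55, 0.55, 0.55, 0.55, 0.55, 0.55])

```text
t: 6.25
eef_pos: [0.5145, -0.1252, 0.0739]
tool_rot: [-0.0, 0.997, 0.077, -0.0]
contact_force: [-0.7, 0.4, 0.7]
gripper_width: 0.548
grasp_force: 0.0
```

Call:
send_rows([
  [0, 0, 0],
  [0, 0, 0],
  [0, 0, 0],
  [0, 0, 0],
  [0, 0, 0],
  [0, 0, 0],
  [0, 0, 0],
  [0, 0, 0],
], roll=[0, 0, 0, 0, 0, 0, 0, 0], claw=[0.45, 0.4, 0.35, 0.3, 0.25, 0.2, 0.15, 0.1], force=30)

```text
t: 6.92
eef_pos: [0.5144, -0.1257, 0.0745]
tool_rot: [0.0, 0.997, 0.077, 0.0]
contact_force: [-0.5, 0.1, 0.7]
gripper_width: 0.192
grasp_force: 29.2
```

Call:
send_rows([
  [0.5, 0, -7],
  [2, 0, -14],
  [5, 0, -21],
  [8.5, 0, -27],
  [13, 0, -33],
  [18, 0, -37.5],
  [18, 0, -37.5],
  [18, 0, -37.5],
], roll=[0, 0, 0, 0, 0, 0, 0, 0], claw=[0.1, 0.1, 0.1, 0.1, 0.1, 0.1, 0.1, 0.1])

```text
t: 7.58
eef_pos: [0.5319, -0.1227, 0.1123]
tool_rot: [0.0, 0.997, 0.077, -0.0]
contact_force: [-4.6, -1.0, 3.3]
gripper_width: 0.194
grasp_force: 29.6
```

```bash
python3 - <<'E'
from h import *
s=bot.read_camera("side")
print(red(s,(285,150,330,215)))
a=cv2.resize(s[130:230,230:340,::-1],None,fx=5,fy=5,interpolation=cv2.INTER_CUBIC)
cv2.imwrite("pics/p3.png",a)
E
```

```text
[([306.5, 179.0], 10)]
```

View pics/p3.png

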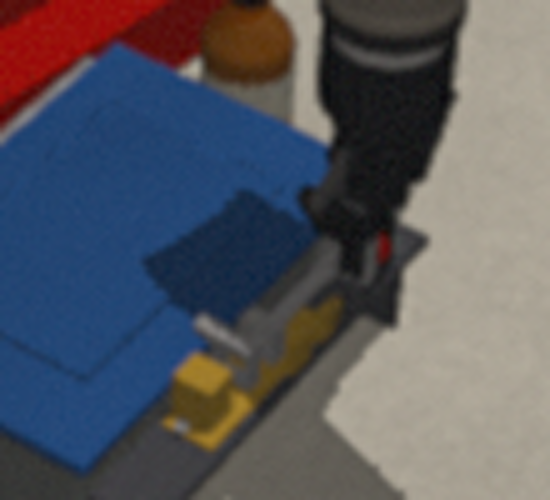

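The pull is raised and held, with red still showing at (306,179) between the fingers. Now I'll shoot the bolt along -tool y.

Call:
send_rows([
  [0, -4, 0],
  [0, -9, 0],
  [0, -14, 0],
  [0, -19, 0],
  [0, -24, 0],
  [0, -29, 0],
  [0, -33, 0],
  [0, -36, 0],
], roll=[0, 0, 0, 0, 0, 0, 0, 0], claw=[0.1, 0.1, 0.1, 0.1, 0.1, 0.1, 0.1, 0.1])

```text
t: 8.3
eef_pos: [0.5255, -0.0874, 0.1118]
tool_rot: [0.0, 0.997, 0.077, -0.001]
contact_force: [-5.9, -3.9, 6.8]
gripper_width: 0.194
grasp_force: 29.8
```

Call:
send_rows([
  [0, -0.5, 0],
  [0, -1, 0],
  [0, -2, 0],
  [0, -2.5, 0],
  [0, -3, 0],
  [0, -4, 0],
  [0, -4.5, 0],
  [0, -5, 0],
], roll=[0, 0, 0, 0, 0, 0, 0, 0], claw=[0.1, 0.1, 0.1, 0.1, 0.1, 0.1, 0.1, 0.1])

```text
t: 8.97
eef_pos: [0.5246, -0.0828, 0.1117]
tool_rot: [0.0, 0.997, 0.077, -0.001]
contact_force: [-5.7, -2.4, 5.4]
gripper_width: 0.201
grasp_force: 29.8
```

Call:
send_rows([
  [0, -0.5, 0],
  [0, -1, 0],
  [0, -1.5, 0],
  [0, -2, 0],
  [0, -2.5, 0],
  [0, -3, 0],
  [0, -3.5, 0],
  [0, -4, 0],
], roll=[0, 0, 0, 0, 0, 0, 0, 0], claw=[0.1, 0.1, 0.1, 0.1, 0.1, 0.1, 0.1, 0.1])

```text
t: 9.63
eef_pos: [0.5241, -0.0796, 0.1117]
tool_rot: [0.001, 0.997, 0.076, -0.001]
contact_force: [-5.3, -4.9, 5.6]
gripper_width: 0.193
grasp_force: 29.8
```

Call:
send_rows([
  [0, -0.5, 0],
  [0, -1, 0],
  [0, -1.5, 0],
  [0, -2, 0],
  [0, -2.5, 0],
  [0, -3, 0],
  [0, -3.5, 0],
  [0, -4, 0],
], roll=[0, 0, 0, 0, 0, 0, 0, 0], claw=[0.1, 0.1, 0.1, 0.1, 0.1, 0.1, 0.1, 0.1])

```text
t: 10.3
eef_pos: [0.524, -0.0789, 0.1118]
tool_rot: [0.002, 0.997, 0.075, -0.0]
contact_force: [-2.1, -13.1, 3.0]
gripper_width: 0.196
grasp_force: 29.9
```

The bolt came to a firm stop at about 44.5 mm of travel, with the force rising to 13 N. That is inside the 40–56 mm range. I'll ease the push a little and swing the pull down.

Call:
send_rows([
  [0, 1, 0],
  [0, 2, 0],
  [-5, 2, 5],
  [-9.5, 2, 10.5],
  [-13, 2, 16.5],
  [-16, 2, 23.5],
  [-17.5, 2, 30.5],
  [-18, 2, 37.5],
], roll=[0, 0, 0, 0, 0, 0, 0, 0], claw=[0.1, 0.1, 0.1, 0.1, 0.1, 0.1, 0.1, 0.1])

```text
t: 10.97
eef_pos: [0.5084, -0.0818, 0.0747]
tool_rot: [0.002, 0.997, 0.076, 0.002]
contact_force: [0.8, -8.5, 2.3]
gripper_width: 0.197
grasp_force: 30.9
```

```bash
python3 - <<'E'
from h import *
o=bot.get_obs();print({k:np.round(o[k],4) for k in("t","eef_pos","tool_rot","contact_force","gripper_width")})
s=bot.read_camera("side")
print(red(s,(265,150,330,225)))
a=cv2.resize(s[130:230,230:340,::-1],None,fx=5,fy=5,interpolation=cv2.INTER_CUBIC)
cv2.imwrite("pics/p4.png",a)
E
```

```text
{'t': np.float64(10.9667), 'eef_pos': array([ 0.5084, -0.0818,  0.0747]), 'tool_rot': array([0.0015, 0.9971, 0.0755, 0.0018]), 'contact_force': array([ 0.7713, -8.4953,  2.3201]), 'gripper_width': np.float64(0.1967)}
[([301.8, 198.3], 11)]
```

View pics/p4.png

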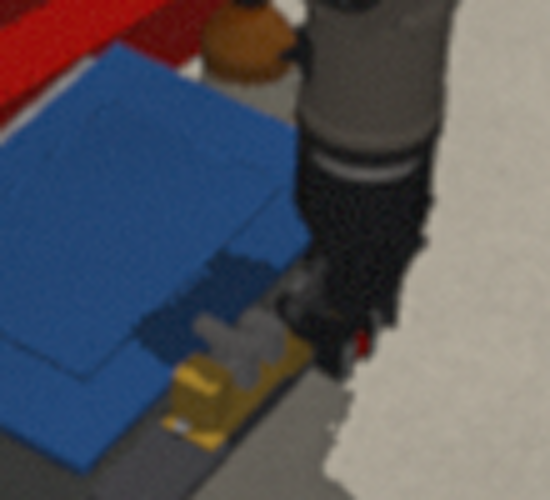

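The gripper is at z 74.7 mm, the same as when it first gripped the knob, so the pull is down in the home notch. I'll press slightly, release and rise straight up.

Call:
send_rows([
  [0, 1, 1],
  [0, 2, 2],
  [0, 2, 2],
  [0, 2, 1],
  [0, 2, 1],
  [0, 2, 1],
  [0, 2, 1],
  [0, 2, 1],
], roll=[0, 0, 0, 0, 0, 0, 0, 0], claw=[0.1, 0.1, 0.1, 0.25, 0.4, 0.55, 0.55, 0.55])

```text
t: 11.68
eef_pos: [0.5073, -0.0807, 0.0731]
tool_rot: [-0.0, 0.997, 0.077, 0.0]
contact_force: [-0.3, 0.6, 0.8]
gripper_width: 0.548
grasp_force: 0.0
```

Call:
send_rows([
  [0, 0, -10],
  [0, 0, -25],
  [0, 0, -50],
  [0, 0, -80],
  [0, 0, -110],
  [0, 0, -140],
  [0, 40, -150],
  [0, 80, -150],
], roll=[0, 0, 0, 0, 0, 0, 0, 0], claw=[0.55, 0.55, 0.55, 0.55, 0.55, 0.55, 0.55, 0.55])

```text
t: 12.35
eef_pos: [0.5222, -0.1588, 0.2282]
tool_rot: [0.001, 0.997, 0.08, 0.004]
contact_force: [2.0, -1.4, -0.6]
gripper_width: 0.55
grasp_force: 0.0
```

Call:
send_rows([
  [0, 40, 0],
  [0, 80, 0],
  [0, 120, 0],
  [0, 160, 0],
  [0, 200, 0],
  [0, 240, 0],
  [0, 270, 0],
  [0, 270, 0],
], roll=[0, 0, 0, 0, 0, 0, 0, 0], claw=[0.55, 0.55, 0.55, 0.55, 0.55, 0.55, 0.55, 0.55])

```text
t: 13.02
eef_pos: [0.5586, -0.4351, 0.2233]
tool_rot: [0.002, 0.997, 0.073, -0.001]
contact_force: [-0.8, -0.7, 0.2]
gripper_width: 0.548
grasp_force: 0.0
```

```bash
python3 - <<'E'
from h import *
s=bot.read_camera("side");t=bot.read_camera("top")
a=red(s,(265,150,330,225));b=red(t,(250,215,300,245));print(a,b)
if a and b: print(tri(a[0][0],b[0][0]))
A=cv2.resize(s[140:240,230:330,::-1],(400,400),interpolation=cv2.INTER_CUBIC)
B=cv2.resize(t[150:250,210:310,::-1],(400,400),interpolation=cv2.INTER_CUBIC)
cv2.imwrite("pics/p5.png",np.hstack([A,B]))
E
```

```text
[([300.2, 198.4], 25)] [([273.7, 229.8], 22)]
(array([ 0.50412358, -0.08165314,  0.09451585]), np.float64(0.002230437172636189))
```

View pics/p5.png

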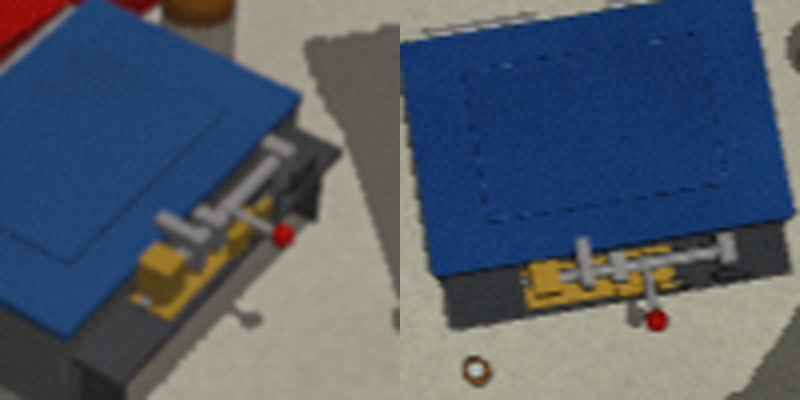

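The lid is shut, the bolt runs through the eye into the keeper, and the knob is down at pixels (300,198) and (274,230). It sits at z 94.5 mm, against 95.0 at the start when it lay in its notch, and has moved 44.7 mm.

```bash
python3 -c "
from station import bot
print(bot.hand_in())"
```

```text
the job is handed in; nothing more can be done
None
```

The box is locked and the job handed in: lid shut, bolt home after about 44.7 mm of travel, pull flat in the home notch and released; no bench items were touched that I know of, though on my first try at the lid the fingertips caught its front edge (about 30 N) before I redid the push.

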